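Add a slotted load disc to the test rig's spindle

ROBOT

A 6-joint arm with a two-finger parallel gripper is mounted at the origin on the work surface. World frame = base frame: x ahead of the robot, y to its left, z up, the work surface at z = 0. Lengths are in m, angles in degrees, forces in N, time in s.
With the tool pointing down it reaches from about 0.4 to 0.825 m from the base axis. Payload 7 kg.
Tool frame: the origin (TCP) lies on the centre line of the jaws, within the pads' length; the fingertips stand 11 mm ahead of it and the grasp point (between the pads) lies 8 mm behind it; z points along the fingers, y is the line along which they close (so a half turn about z gives the same grasp; the last joint's range is limited). The gripper opens to 88 mm and grips with 3 to 60 N. Pads are 19 mm wide; open, the fingers measure 130 mm over their backs; the gripper's body (78 mm by 193 mm) begins 47 mm behind the grasp point.
Start: joints at [79.991, 20.546, 0.682, 0, -70.136, -16.507], TCP at [0.301, 0.604, 0.238] pointing down, gripper open.
Joint ranges: [-176.03, 176.03], [-82.01, 121.73], [-58.28, 71.71], [-173.87, 95.51], [-174.79, -0.11], [-173.66, 173.66]. Speed limits (degrees/s): [136.94, 136.94, 172.46, 180, 180, 180].

INTERFACE

Orientations are given as [roll, pitch, yaw] about the fixed x, y, z axes, in that order (R = Rz(yaw) Ry(pitch) Rx(roll)).
In Python, from workcell import get_state, optics, robot gives the robot as it stands.
- The arm moves only by the tool arm_command, never from a script. Its argument "commands" is one flat list of numbers, 7 for each row, row after row: the turn, a rotation vector about the tool's x, y, z in units of pi/2 rad (1.0 is pi/2 rad), then the shift along the tool's x, y, z in units of 0.3 m (1.0 is 0.3 m), then the opening, from 0 (shut) to 1 (fully open). A call has 1 to 20 rows; each row shifts and turns the commanded pose from where the row before left it, along the tool's axes as they then stand; what a row does not reach is not made up. A row lasts 1/12 s, in which the tool goes at most 41.7 mm and 7.16 degrees, less where a joint would pass 70% of its speed; a pose out of reach is approached as far as the arm can. A call with a number of a shift or a turn outside -1 to 1 is refused whole. A call with a gripper value outside its range is refused whole. The fingers move at their own pace and stop on an object; "force" is the grip in N (left out, the last holds). Time passes only in rows, so rows that do not move let the fingers close. It gives the time, the measured TCP pose, the force, the opening and the grip force at its end, in the units of the state.
- get_state(): the state, without advancing time (a new reading comes with each control period).
- optics.snapshot(name): name is "side" or "top"; returns the picture (480x640x3 uint8, red, green, blue); there is no depth.
- optics.camera_info(name): a dict with "K" (3x3 intrinsics, pixels), "k1" (the pictures are not rectified: a ray, as slopes to the right and down, at radius r is drawn at 1 + k1 r^2 times it, then the intrinsics apply), "origin" and "orientation" of the camera in the world. Camera axes: x right, y down, z forward; pixel columns grow to the right and rows downward; lengths in m; the calibration is good to about 2 mm. A picture is of the moment at which its call begins. camera_info takes no time and is no camera call.
- robot.close_job(): hands the job in; it is judged then, once.
The state is a dict: "t": time; "joint_positions": joint angles; "qd": joint speeds; "tau": joint torques, N m; "position": TCP position; "ee_rot": TCP orientation; "contact_force": force on the tool from outside, world axes, zero at the start; "torque": the same for the moment, N m; "width": opening from 0.0 (shut) to 1.0 (fully open); "finger_force": force on a finger pad.
Only numpy, scipy, OpenCV 4.12 (cv2) and the standard library are available. Lean on these libraries where they do the work, as an engineer would, in place of code of your own. Each camera call takes 0.05 s, during which the arm holds its last target. There are 200 camera calls.

TASK

Take the larger of the two slotted discs lying on the rubber pad and add it to the load spindle: bring it in level through the open front of the wire guard, slot first, and slide it sideways onto the stem, under the stem's head and over the disc already there, until the stem is fully home at the end of its slot; press it home there with a steady push of about 8 newtons for half a second. Then turn it a quarter turn on the stem so that its slot lies square across the slot of the disc beneath, and leave it lying flat on that disc, let go. The spindle is delicate: feel your way, never push with more than 12 newtons on the stem or the guard, set the disc down softly, and leave the other things on the bench alone.

Things in the scene. Friction and masses are not known exactly. Their poses are not given: they have to be found in the camera images.
- rig: load rig: 160 x 150 x 10 mm aluminium base, spindle in the middle, round wire guard of 61 mm inner radius about it (wires 72 and 89 mm high, top at 92) around all but the front 124 deg. Origin: underside centre of the base, nominally under the stem; z up; the open front faces its -x. Fixed
- stem (a point): point on the axis of the spindle's upright 8 mm stem at the height of the top of the disc already there, 76 mm above the bench. Round head on the stem: 16 mm wide, from 104 to 112 mm high. Pan below: 60 mm wide, top 60 mm high. The spindle is sprung: it yields sideways about 0.1 mm per newton in any direction and comes back
- lower_disc: steel slotted disc already on the spindle's pan, loose: 56 mm across, 16 mm thick. Origin: underside centre; z up; its 10 mm wide slot runs from the centre out to the rim along its +x, roughly towards the back of the rig
- big_disc: the disc to add, about 0.27 kg of steel, lying flat on the pad: 56 mm across, 16 mm thick. Origin: underside centre; z up. A 10 mm wide slot runs from the centre out through the rim along its +x; its end is 5 mm behind the centre, its mouth flares from 10 to 19 mm over the last 7 mm
- small_disc: bystander: smaller slotted disc on the pad, 40 mm across, 12 mm thick; origin underside centre
- pad: flat black rubber pad, 130 x 230 x 6 mm, fixed; origin underside centre, long side along its y
- lens: bystander: black lens barrel standing on end, 44 mm across, 70 mm high; origin underside centre
- screwdriver: bystander: screwdriver lying on the bench; origin at its middle, along its x
Mind the look-alikes: they are no part of the job. What is shaped like the lower_disc but pink is not meant. Leave any brown or red look-alike of the big_disc alone.

How it is judged:
By the outcome, as a careful person would: the job done as asked, in the order asked, and still so for the second after the job is handed in, with the robot touching nothing.
It also fails if it takes over 72 s, if anything falls off the work surface, if the arm or the gripper's body presses on something with over 40 N, if the wrist force passes 120 N, or if a joint passes its speed limit or range.

## Working session

There is one attempt and no reset: what is moved stays moved. The work goes in short steps, Python scripts to look and compute and a tool call to move; the robot and the scene stay as the last step left them, time stands still between calls to the robot, and variables do not carry over. Pictures are saved under pics/ and viewed, at most 10 in all, crops included, and the job is handed in when it is done.

Besides the shell and the picture viewer there is one more tool, called after "Emit:" as name(argument=value, ...) on one line, values as JSON. arm_command: Moves the arm, as the interface text tells. Its arguments: {"type":"object","properties":{"commands":{"type":"array","items":{"type":"number","minimum":-1,"maximum":1}},"force":{"type":"number"}},"required":["commands"]}

```bash
mkdir -p pics; ls; python3 - <<'E'
from workcell import get_state, optics, robot
import cv2,numpy as np
s=get_state();print({k:np.round(v,3).tolist() for k,v in s.items()})
for n in("side","top"):
    print(n,optics.camera_info(n)); cv2.imwrite(f"pics/{n}0.png",optics.snapshot(n)[:,:,::-1])
E
```

```text
pics
{'t': 0.0, 'joint_positions': [79.989, 20.591, 0.635, -0.019, -70.138, -16.506], 'qd': [0.053, 0.027, 0.065, -0.034, 0.09, -0.004], 'tau': [0.0, -58.272, 29.304, 6.997, 0.007, -0.0], 'position': [0.301, 0.604, 0.237], 'ee_rot': [179.905, -0.009, -26.524], 'contact_force': [0.252, 0.121, 0.041], 'torque': [0.07, -0.029, 0.015], 'finger_force': 0.0, 'width': 0.998}
side {'K': array([[504.33248795,   0.        , 325.92151553],
       [  0.        , 504.33248795, 238.40821355],
       [  0.        ,   0.        ,   1.        ]]), 'k1': 0.04465205352985422, 'origin': array([ 0.14224932, -0.50809168,  0.68655354]), 'orientation': array([-135.39129233,    0.71856857,  -42.93835206])}
top {'K': array([[623.57877214,   0.        , 320.3963496 ],
       [  0.        , 623.57877214, 241.35677331],
       [  0.        ,   0.        ,   1.        ]]), 'k1': -0.22458428151581317, 'origin': array([ 0.35894929, -0.03080651,  1.37272942]), 'orientation': array([-171.61735055,   -0.89505098,  -88.76134256])}
```

View pics/top0.png

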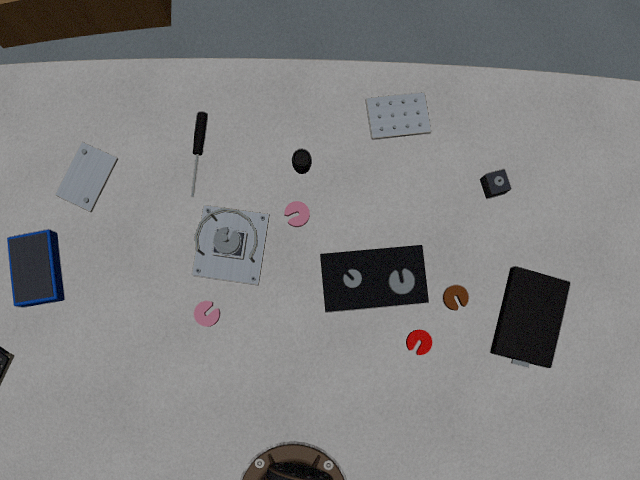

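View pics/side0.png

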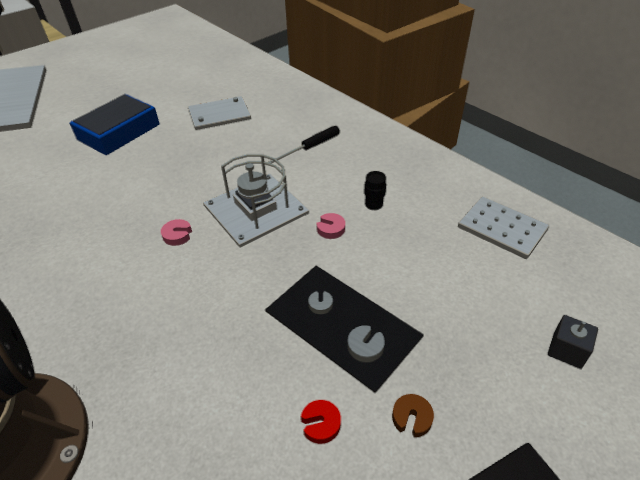

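Top view: candidates for big_disc are the grey disc on the pad at (402,281), the smaller grey one (352,278), red (419,342), and brown (455,297). The larger grey one on the pad fits. The pink discs at (297,213) and (206,313) are lower_disc look-alikes. The rig is at (230,243), with its open front facing down the image towards the robot. In the side view the disc is at (366,343) and the rig at (254,195).

```bash
cat > h.py <<'E'
import numpy as np,cv2
from scipy.spatial.transform import Rotation as Ro
from workcell import get_state, optics, robot
C={n:optics.camera_info(n) for n in("side","top")}
def R(n): return Ro.from_euler('xyz',C[n]['orientation'],degrees=True).as_matrix()
def ray(n,uv):
    c=C[n];K=c['K'];uv=np.atleast_2d(uv).astype(float)
    d=np.c_[(uv[:,0]-K[0,2])/K[0,0],(uv[:,1]-K[1,2])/K[1,1]];s=d.copy()
    for _ in range(20): s=d/(1+c['k1']*(s**2).sum(1,keepdims=True))
    return np.c_[s,np.ones(len(s))]@R(n).T
def onz(n,uv,z):
    r=ray(n,uv);o=C[n]['origin'];return (o+r*((z-o[2])/r[:,2:]))[:,:]
def proj(n,P):
    c=C[n];p=(np.atleast_2d(P)-c['origin'])@R(n);s=p[:,:2]/p[:,2:]
    s=s*(1+c['k1']*(s**2).sum(1,keepdims=True));K=c['K'];return s*[K[0,0],K[1,1]]+[K[0,2],K[1,2]]
def tri(uvs,uvt):
    a,b=ray('side',uvs)[0],ray('top',uvt)[0];oa,ob=C['side']['origin'],C['top']['origin']
    t=np.linalg.lstsq(np.c_[a,-b],ob-oa,rcond=None)[0];p,q=oa+a*t[0],ob+b*t[1];return (p+q)/2,np.linalg.norm(p-q)
def crop(im,x,y,w,h,f): return cv2.resize(im[y:y+h,x:x+w],None,fx=f,fy=f,interpolation=cv2.INTER_CUBIC)
E
python3 - <<'E'
from h import *
t=cv2.imread('pics/top0.png');s=cv2.imread('pics/side0.png')
a=crop(t,180,195,100,75,4);b=crop(t,340,250,100,75,4);c=crop(s,200,140,100,75,4);d=crop(s,310,290,100,75,4)
cv2.imwrite('pics/c1.png',np.vstack([np.hstack([a,b]),np.hstack([c,d])]))
# big disc masks: bright on pad
for n,im,(x,y,w,h),in [('top',t,(380,255,40,45)),('side',s,(335,310,65,60))]:
    g=cv2.cvtColor(im,cv2.COLOR_BGR2GRAY)[y:y+h,x:x+w]
    m=(g>75).astype(np.uint8)
    ct=max(cv2.findContours(m,cv2.RETR_EXTERNAL,cv2.CHAIN_APPROX_NONE)[0],key=cv2.contourArea)[:,0]+[x,y]
    P=onz(n,ct,.022)[:,:2]
    hull=cv2.convexHull(P.astype(np.float32))
    print(n,cv2.minEnclosingCircle(P.astype(np.float32)),cv2.contourArea(ct),np.percentile(g,[5,50,95]))
E
```

```text
top ((0.4758056700229645, -0.22651360929012299), 0.02813137136399746) 397.0 [ 10.  22. 111.]
side ((0.47709256410598755, -0.22587844729423523), 0.028298363089561462) 727.5 [ 19.  22. 122.]
```

View pics/c1.png

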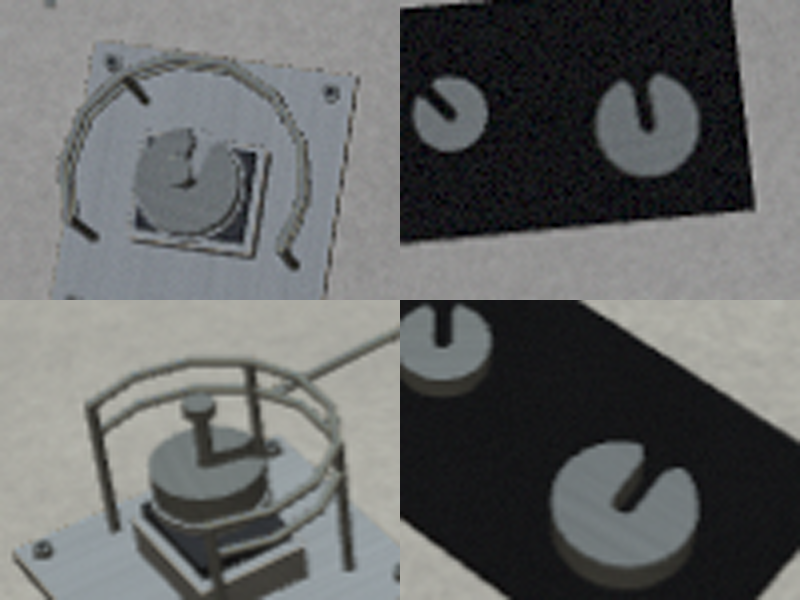

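The crops confirm the choice. The larger grey disc is at crop (648,125), i.e. top (402,281), on the pad with its slot pointing up and slightly left. The rig's head is at side crop (198,402), and the lower disc's slot runs from (205,460) to (265,440).

```bash
python3 - <<'E'
from h import *
t=cv2.imread('pics/top0.png');s=cv2.imread('pics/side0.png')
# big disc slot: missing part of circle
c=np.array([.4764,-.2262])
for n,im,cc in(('top',t,[.4758,-.2265]),('side',s,[.4771,-.2259])):
    g=cv2.cvtColor(im,cv2.COLOR_BGR2GRAY).astype(np.float32)
    r=np.arange(.010,.0271,.001);a=np.radians(np.arange(-180,180,1.))
    rr,aa=np.meshgrid(r,a);P=np.c_[cc[0]+(rr*np.cos(aa)).ravel(),cc[1]+(rr*np.sin(aa)).ravel(),np.full(rr.size,.022)]
    uv=proj(n,P).astype(np.float32);v=cv2.remap(g,uv[:,0].reshape(rr.shape),uv[:,1].reshape(rr.shape),cv2.INTER_LINEAR)
    d=np.clip(95-v,0,None);d[rr>.024]=0
    print(n,'slot deg',np.degrees(np.arctan2((d*rr*np.sin(aa)).sum(),(d*rr*np.cos(aa)).sum())))
# base
for n,im,(x,y,w,h) in(('top',t,(150,180,150,130)),('side',s,(190,130,130,125))):
    p=im[y:y+h,x:x+w].astype(int); m=((p[...,0]-p[...,2])>6).astype(np.uint8)
    m=cv2.morphologyEx(cv2.medianBlur(m,3),cv2.MORPH_CLOSE,np.ones((9,9)));m=cv2.morphologyEx(m,cv2.MORPH_OPEN,np.ones((7,7)))
    ct=max(cv2.findContours(m,cv2.RETR_EXTERNAL,cv2.CHAIN_APPROX_NONE)[0],key=cv2.contourArea)[:,0]+[x,y]
    P=onz(n,ct,.010)[:,:2]*1000;print(n,cv2.minAreaRect(P.astype(np.float32)))
    hull=cv2.convexHull(ct.astype(np.int32));q=cv2.approxPolyDP(hull,6,True)[:,0];print(q.tolist(),np.round(onz(n,q,.010)[:,:2],4).tolist())
# top view of screws etc: head, slot by side pixels
print('head top side@.112',onz('side',[[249.5,165.2]],.112)[0],'slot end/mouth',onz('side',[[251.2,180],[266.5,175]],.076)[:,:2])
big=np.hstack([crop(t,205,215,50,50,8),crop(s,228,155,50,50,8)]);cv2.imwrite('pics/c2.png',cv2.convertScaleAbs(big,alpha=1.6,beta=-60))
E
```

```text
top slot deg 11.890204415649285
side slot deg 10.706124690870618
top ((549.5877685546875, 153.54234313964844), (150.60183715820312, 157.6349639892578), 83.23274230957031)
[[204, 206], [267, 214], [257, 282], [193, 273]] [[0.634, 0.2148], [0.6189, 0.0724], [0.4668, 0.0892], [0.4829, 0.232]]
side ((552.0730590820312, 167.76068115234375), (176.5508270263672, 156.30567932128906), 83.66790008544922)
[[302, 205], [302, 212], [237, 240], [208, 201], [246, 173], [259, 173]] [[0.6203, 0.0889], [0.6065, 0.0731], [0.4667, 0.0987], [0.4898, 0.2304], [0.601, 0.2512], [0.6213, 0.2317]]
head top side@.112 [0.55064645 0.15111489 0.112     ] slot end/mouth [[0.55043125 0.15267982]
 [0.58128082 0.14447647]]
```

View pics/c2.png

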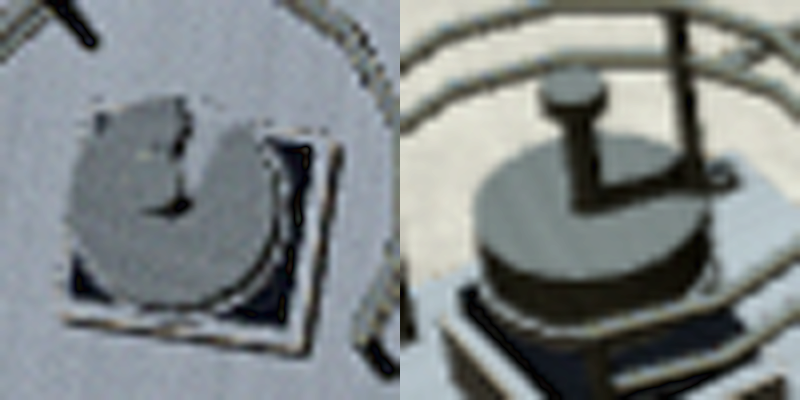

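```bash
python3 - <<'E'
from h import *
t=cv2.imread('pics/top0.png');s=cv2.imread('pics/side0.png')
ims=dict(top=t,side=s)
# stem via head/disc outlines
px=lambda x,y,x0,y0:[x0+(x-3.5)/8,y0+(y-3.5)/8]
S=lambda x,y:px(x-400,y,228,155); T=lambda x,y:px(x,y,205,215)
print('near',onz('side',[S(600,210),S(690,189)],.076)[:,:2],'far',onz('side',[S(606,187),S(685,163)],.076)[:,:2],'topR',onz('top',[T(205,205),T(226,140)],.076)[:,:2])
print('head side',onz('side',[S(574,86)],.112)[0,:2], 'stem base front',onz('side',[S(585,212)],.076)[0,:2])
for n,pts in(('top',[T(70,200),T(95,260),T(130,295),T(170,306),T(215,296),T(255,260),T(272,220),T(275,190)]),('side',[S(476,220),S(485,190),S(520,152),S(640,138),S(690,152),S(710,215),S(690,250),S(640,272),S(580,279),S(520,266),S(490,245)])):
    P=onz(n,pts,.076)[:,:2];A=np.c_[2*P,np.ones(len(P))];q=np.linalg.lstsq(A,(P**2).sum(1),rcond=None)[0];r=np.sqrt(q[2]+q[0]**2+q[1]**2);print(n,'lower disc',q[:2],r)
c=np.array([.5500,.1525])
for n in('side','top'):
  g=cv2.cvtColor(ims[n],cv2.COLOR_BGR2GRAY).astype(np.float32)
  for r in(.012,.015,.018,.021):
    a=np.arange(-60,45,5.);P=np.c_[c[0]+r*np.cos(np.radians(a)),c[1]+r*np.sin(np.radians(a)),np.full(len(a),.076)]
    uv=proj(n,P).astype(np.float32);print(n,r,cv2.remap(g,uv[:,:1],uv[:,1:],1).ravel().astype(int))
E
```

```text
near [[0.5508253  0.14888809]
 [0.57140389 0.14029625]] far [[0.55720968 0.15492705]
 [0.5767445  0.14908458]] topR [[0.54839101 0.14325227]
 [0.56585884 0.13842143]]
head side [0.55018473 0.15108032] stem base front [0.54776214 0.1507663 ]
top lower disc [0.54880382 0.1516158 ] 0.026909740847464995
side lower disc [0.551517   0.15106562] 0.028309425411608732
side 0.012 [120 117 106  95  84  73  63  55  53  52  51  60  69  81  95 104 110 115
 107  99  71]
side 0.015 [120 120 116 111 101  82  63  57  51  51  55  65  83  98 108 114 117 119
 120 111  92]
side 0.018 [120 120 120 120 109  87  69  56  50  50  56  77 101 115 117 118 119 119
 119 119 107]
side 0.021 [121 121 120 119 109  92  71  52  48  49  59  80 103 115 118 120 119 119
 118 119 114]
top 0.012 [108 111 115 122 128 132 133 129 125 100  71  69  76  89 104 108 110 112
 114 113 111]
top 0.015 [108 109 111 115 122 129 132 135 124 108  73  62  85  98 104  99  98 106
 111 117 116]
top 0.018 [108 109 111 112 119 128 129 128 124  88  63  81 104 111 110 109 109 109
 108 107 107]
top 0.021 [109 110 109 105 110 122 131 132 129 113  79  90 102 107 107 108 108 107
 109 109 107]
```

```bash
cat >> h.py <<'E'
def plan(x,y,z,yaw,n,grip,polar=False,m=None):
    """rows from the measured pose to target, level tool; m: emit only the first m rows"""
    s=get_state();p0=np.array(s['position']);R0=Ro.from_euler('xyz',s['ee_rot'],degrees=True)
    R1=Ro.from_euler('xyz',[180,0,yaw],degrees=True);rv=(R0.inv()*R1).as_rotvec();p1=np.array([x,y,z]);k=1
    out=[];P,Q=p0,R0
    for i in range(1,n+1):
        f=i/n;p=p0+f*(p1-p0)
        if polar:
            a0,a1=np.arctan2(p0[1],p0[0]),np.arctan2(y,x);r=np.hypot(*p0[:2])*(1-f)+f*np.hypot(x,y);a=a0+f*(a1-a0);p[:2]=r*np.cos(a),r*np.sin(a)
        d=Q.inv().apply(p-P)/.3;out.append(list(np.round(rv/n/(np.pi/2),4))+list(np.round(d,4))+[grip]);P=p;Q=Q*Ro.from_rotvec(rv/n)
    print('from',p0.round(4),np.round(s['ee_rot'],2),'F',np.round(s['contact_force'],2),'t',s['t'])
    for o in out[:m]: print(','.join(f'{v:g}' for v in o),end=',\n')
E
python3 -c "
from h import *
plan(.4764,-.2262,.12,191.3,26,.85,True,20)"
```

```text
from [0.3012 0.6036 0.2367] [ 1.7992e+02 -1.0000e-02 -2.6520e+01] F [-0.79  0.16 -0.2 ] t 0.1
0,-0,0.0608,0.133,0.0228,0.015,0.85,
0,-0,0.0608,0.1326,0.018,0.015,0.85,
0,-0,0.0608,0.132,0.0133,0.015,0.85,
0,-0,0.0608,0.1313,0.0087,0.015,0.85,
0,-0,0.0608,0.1304,0.0041,0.015,0.85,
0,-0,0.0608,0.1293,-0.0004,0.015,0.85,
0,-0,0.0608,0.1281,-0.0048,0.015,0.85,
0,-0,0.0608,0.1268,-0.0091,0.015,0.85,
0,-0,0.0608,0.1253,-0.0134,0.015,0.85,
0,-0,0.0608,0.1236,-0.0175,0.015,0.85,
0,-0,0.0608,0.1219,-0.0216,0.015,0.85,
0,-0,0.0608,0.12,-0.0255,0.015,0.85,
0,-0,0.0608,0.1179,-0.0293,0.015,0.85,
0,-0,0.0608,0.1158,-0.0331,0.015,0.85,
0,-0,0.0608,0.1135,-0.0367,0.015,0.85,
0,-0,0.0608,0.1112,-0.0402,0.015,0.85,
0,-0,0.0608,0.1087,-0.0435,0.015,0.85,
0,-0,0.0608,0.1061,-0.0468,0.015,0.85,
0,-0,0.0608,0.1035,-0.0499,0.015,0.85,
0,-0,0.0608,0.1007,-0.0529,0.015,0.85,
```

Emit:
arm_command(commands=[0,0,0.061,0.133,0.023,0.015,0.85,0,0,0.061,0.133,0.018,0.015,0.85,0,0,0.061,0.132,0.013,0.015,0.85,0,0,0.061,0.131,0.009,0.015,0.85,0,0,0.061,0.13,0.004,0.015,0.85,0,0,0.061,0.129,0,0.015,0.85,0,0,0.061,0.128,-0.005,0.015,0.85,0,0,0.061,0.127,-0.009,0.015,0.85,0,0,0.061,0.125,-0.013,0.015,0.85,0,0,0.061,0.124,-0.017,0.015,0.85,0,0,0.061,0.122,-0.022,0.015,0.85,0,0,0.061,0.12,-0.025,0.015,0.85,0,0,0.061,0.118,-0.029,0.015,0.85,0,0,0.061,0.116,-0.033,0.015,0.85,0,0,0.061,0.113,-0.037,0.015,0.85,0,0,0.061,0.111,-0.04,0.015,0.85,0,0,0.061,0.109,-0.043,0.015,0.85,0,0,0.061,0.106,-0.047,0.015,0.85,0,0,0.061,0.103,-0.05,0.015,0.85,0,0,0.061,0.1,-0.053,0.015,0.85])

```text
t: 1.77
position: [0.5564, -0.0492, 0.1471]
ee_rot: [180.0, -0.0, -136.6]
contact_force: [0.3, -0.5, -0.4]
width: 0.851
finger_force: 0.0
```

```bash
python3 -c "
from h import *
plan(.4764,-.2262,.07,191.3,9,.85,True)"
```

```text
from [ 0.5564 -0.0492  0.1471] [ 1.7999e+02 -2.0000e-02 -1.3660e+02] F [ 0.3  -0.46 -0.4 ] t 1.7667
0,-0,0.0396,0.0632,-0.0387,0.0286,0.85,
0,-0,0.0396,0.062,-0.0398,0.0286,0.85,
0,-0,0.0396,0.0607,-0.0409,0.0286,0.85,
0,-0,0.0396,0.0595,-0.0419,0.0285,0.85,
0,-0,0.0396,0.0582,-0.043,0.0285,0.85,
0,-0,0.0396,0.0569,-0.0439,0.0285,0.85,
0,-0,0.0396,0.0556,-0.0449,0.0285,0.85,
0,-0,0.0396,0.0542,-0.0458,0.0285,0.85,
0,-0,0.0396,0.0529,-0.0467,0.0285,0.85,
```

Emit:
arm_command(commands=[0,0,0.04,0.063,-0.039,0.0285,0.85,0,0,0.04,0.062,-0.04,0.0285,0.85,0,0,0.04,0.061,-0.041,0.0285,0.85,0,0,0.04,0.06,-0.042,0.0285,0.85,0,0,0.04,0.058,-0.043,0.0285,0.85,0,0,0.04,0.057,-0.044,0.0285,0.85,0,0,0.04,0.056,-0.045,0.0285,0.85,0,0,0.04,0.054,-0.046,0.0285,0.85,0,0,0.04,0.053,-0.047,0.0285,0.85,0,0,0,0,0,0,0.85,0,0,0,0,0,0,0.85])

```text
t: 2.68
position: [0.4762, -0.2259, 0.0699]
ee_rot: [180.0, -0.1, -168.8]
contact_force: [0.1, -0.7, 0.2]
width: 0.851
finger_force: 0.0
```

```bash
python3 -c "
from h import *
plan(.4764,-.2262,.0205,191.3,4,.85)"
```

```text
from [ 0.4762 -0.2259  0.0699] [ 1.7997e+02 -9.0000e-02 -1.6881e+02] F [ 0.1  -0.65  0.16] t 2.6833
0.0001,-0.0003,-0.0003,-0.0002,-0.0003,0.0412,0.85,
0.0001,-0.0003,-0.0003,-0.0001,-0.0003,0.0412,0.85,
0.0001,-0.0003,-0.0003,-0.0001,-0.0003,0.0412,0.85,
0.0001,-0.0003,-0.0003,-0.0001,-0.0003,0.0412,0.85,
```

Emit:
arm_command(commands=[0,0,0,0,0,0.041,0.85,0,0,0,0,-0.001,0.041,0.85,0,0,0,0,0,0.041,0.85,0,0,0,0,0,0.041,0.85,0,0,0,0,0,0,0.85,0,0,0,0,0,0,0.5,0,0,0,0,0,0,0.5,0,0,0,0,0,0,0.5,0,0,0,0,0,0,0.5,0,0,0,0,0,0,0.5,0,0,0,0,0,0,0.5], force=30)

```text
t: 3.6
position: [0.4782, -0.2254, 0.0223]
ee_rot: [-180.0, 0.1, -168.7]
contact_force: [-0.1, 2.6, 6.6]
width: 0.634
finger_force: 30.0
```

```bash
python3 - <<'E'
from h import *
t=optics.snapshot('top')[:,:,::-1].copy();s=optics.snapshot('side')[:,:,::-1].copy()
cv2.imwrite('pics/t2.png',t);cv2.imwrite('pics/s2.png',s)
cv2.imwrite('pics/c3.png',np.hstack([crop(t,340,220,120,120,3),crop(s,310,260,120,120,3)]))
q=get_state();print({k:np.round(v,4).tolist() for k,v in q.items()})
E
```

```text
{'t': 3.7, 'joint_positions': [-3.9591, 20.9044, -32.3575, 0.0056, -36.6425, -74.7427], 'qd': [-0.035, -0.0331, 0.0147, -0.0046, 0.0549, -0.0569], 'tau': [-1.2542, -44.9023, 17.1284, 4.3463, 0.1139, -0.0124], 'position': [0.4782, -0.2254, 0.0223], 'ee_rot': [-179.9716, 0.0914, -168.6973], 'contact_force': [-0.2038, 2.5416, 6.511], 'torque': [1.0263, -0.0635, -0.0052], 'finger_force': 30.0012, 'width': 0.6312}
```

View pics/c3.png

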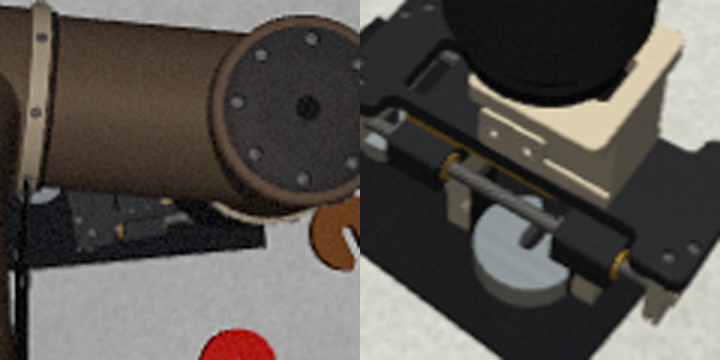

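The disc is in the jaws: side crop at (520,255), slot pointing to the upper right. I'll lift it a little and check the forces.

Emit:
arm_command(commands=[0,0,0,0,0,-0.01,0.5,0,0,0,0,0,-0.02,0.5,0,0,0,0,0,-0.04,0.5,0,0,0,0,0,-0.06,0.5,0,0,0,0,0,-0.1,0.5,0,0,0,0,0,-0.1,0.5,0,0,0,0,0,-0.1,0.5,0,0,0,0,0,0,0.5,0,0,0,0,0,0,0.5,0,0,0,0,0,0,0.5])

```text
t: 4.53
position: [0.4765, -0.2252, 0.1499]
ee_rot: [179.9, -0.0, -168.8]
contact_force: [-0.3, -0.2, -4.3]
width: 0.632
finger_force: 30.0
```

```bash
python3 - <<'E'
from h import *
s=optics.snapshot('side')[:,:,::-1].copy()
cv2.imwrite('pics/s3.png',s)
q=get_state();print({k:np.round(v,4).tolist() for k,v in q.items()});
u=proj('side',[q['position']])[0].astype(int);print(u)
cv2.imwrite('pics/c4.png',crop(s,u[0]-70,u[1]-60,140,110,5))
E
```

```text
{'t': 4.5833, 'joint_positions': [-3.9784, 11.1761, -24.8406, -0.0409, -54.1108, -74.7432], 'qd': [0.0645, 0.9459, -0.1911, 0.1469, 0.074, -0.0689], 'tau': [0.0289, -43.9302, 26.9805, 6.6276, -0.062, 0.0006], 'position': [0.4762, -0.2252, 0.1492], 'ee_rot': [179.9345, -0.1144, -168.7456], 'contact_force': [0.084, 0.442, -2.995], 'torque': [0.0592, -0.1121, -0.0312], 'finger_force': 29.9994, 'width': 0.6282}
[368 287]
```

View pics/c4.png

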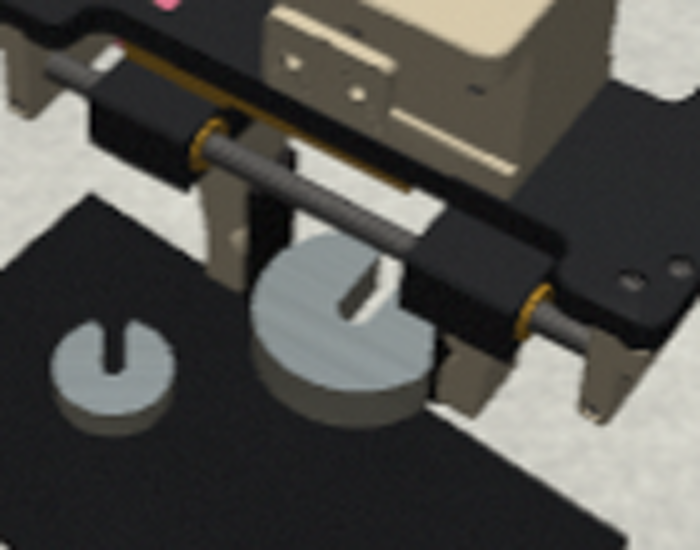

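Lifted cleanly: about 2.7 N of weight, disc at crop (343,312), slot clear, and the small disc undisturbed at crop (113,365). Next I'll carry it to the front of the guard.

```bash
python3 - <<'E'
from h import *
pts=np.array([(251,310),(340,233),(290,248),(260,280),(335,390),(290,372),(400,378)])/5+[298,227]-.4
for z in(.147,.149):
    P=onz('side',pts,z)[:,:2];q=np.linalg.lstsq(np.c_[2*P,np.ones(len(P))],(P**2).sum(1),rcond=None)[0];print(z,q[:2],np.sqrt(q[2]+q[0]**2+q[1]**2))
plan(.4656,.1611,.150,173.4,14,.5)
E
```

```text
0.147 [ 0.47553531 -0.22347848] 0.02704248680772634
0.149 [ 0.4742999  -0.22453347] 0.02694224657296169
from [ 0.4762 -0.2252  0.1492] [ 1.7993e+02 -1.1000e-01 -1.6875e+02] F [ 0.08  0.44 -2.99] t 4.5833
0,-0.0001,0.0142,-0.0155,0.0907,-0.0001,0.5,
0,-0.0001,0.0142,-0.0134,0.091,-0.0001,0.5,
0,-0.0001,0.0142,-0.0114,0.0913,-0.0001,0.5,
0,-0.0001,0.0142,-0.0094,0.0915,-0.0001,0.5,
0,-0.0001,0.0142,-0.0073,0.0917,-0.0001,0.5,
0,-0.0001,0.0142,-0.0053,0.0919,-0.0001,0.5,
0,-0.0001,0.0142,-0.0033,0.0919,-0.0001,0.5,
0,-0.0001,0.0142,-0.0012,0.092,-0.0001,0.5,
0,-0.0001,0.0142,0.0008,0.092,-0.0001,0.5,
0,-0.0001,0.0142,0.0029,0.092,-0.0001,0.5,
0,-0.0001,0.0142,0.0049,0.0919,-0.0002,0.5,
0,-0.0001,0.0142,0.007,0.0917,-0.0002,0.5,
0,-0.0001,0.0142,0.009,0.0916,-0.0002,0.5,
0,-0.0001,0.0142,0.0111,0.0913,-0.0002,0.5,
```

Emit:
arm_command(commands=[0,0,0.014,-0.0155,0.091,0,0.5,0,0,0.014,-0.0135,0.091,0,0.5,0,0,0.014,-0.0115,0.091,0,0.5,0,0,0.014,-0.0095,0.0915,0,0.5,0,0,0.014,-0.0075,0.0915,0,0.5,0,0,0.014,-0.0055,0.092,0,0.5,0,0,0.014,-0.0035,0.092,0,0.5,0,0,0.014,-0.001,0.092,0,0.5,0,0,0.014,0.001,0.092,0,0.5,0,0,0.014,0.003,0.092,0,0.5,0,0,0.014,0.005,0.092,0,0.5,0,0,0.014,0.007,0.0915,0,0.5,0,0,0.014,0.009,0.0915,0,0.5,0,0,0.014,0.011,0.091,0,0.5,0,0,0,0,0,0,0.5,0,0,0,0,0,0,0.5,0,0,0,0,0,0,0.5])

```text
t: 6.0
position: [0.4651, 0.1601, 0.1491]
ee_rot: [-179.9, -0.1, 173.7]
contact_force: [1.1, -0.3, -3.1]
width: 0.63
finger_force: 30.0
```

```bash
python3 -c "
from h import *
plan(.4656,.1611,.0963,173.4,5,.5)"
```

```text
from [0.4651 0.1601 0.1491] [-1.7987e+02 -1.3000e-01  1.7369e+02] F [ 1.05 -0.34 -3.07] t 6.0
-0.0003,-0.0003,0.0006,-0.0003,0.0008,0.0352,0.5,
-0.0003,-0.0003,0.0006,-0.0003,0.0008,0.0352,0.5,
-0.0003,-0.0003,0.0006,-0.0003,0.0008,0.0352,0.5,
-0.0003,-0.0003,0.0006,-0.0003,0.0007,0.0352,0.5,
-0.0003,-0.0003,0.0006,-0.0003,0.0007,0.0352,0.5,
```

Emit:
arm_command(commands=[0,0,0.0006,0,0.0008,0.035,0.5,0,0,0.0006,0,0.0008,0.035,0.5,0,0,0.0006,0,0.0008,0.035,0.5,0,0,0.0006,0,0.0008,0.035,0.5,0,0,0.0006,0,0.0008,0.035,0.5,0,0,0,0,0,0,0.5,0,0,0,0,0,0,0.5,0,0,0,0,0,0,0.5])

```text
t: 6.67
position: [0.4664, 0.1613, 0.0982]
ee_rot: [-180.0, 0.0, 173.3]
contact_force: [-0.7, 0.3, -2.6]
width: 0.628
finger_force: 30.0
```

```bash
python3 - <<'E'
from h import *
s=optics.snapshot('side')[:,:,::-1].copy();t=optics.snapshot('top')[:,:,::-1].copy()
cv2.imwrite('pics/s4.png',s);cv2.imwrite('pics/t4.png',t)
q=get_state();print({k:np.round(q[k],4).tolist() for k in('t','position','ee_rot','contact_force')})
cv2.imwrite('pics/c5.png',crop(s,170,130,130,100,6))
E
```

```text
{'t': 6.7667, 'position': [0.4665, 0.1618, 0.0985], 'ee_rot': [179.9632, 0.0426, 173.3583], 'contact_force': [0.9103, -0.0048, -2.7487]}
```

View pics/c5.png

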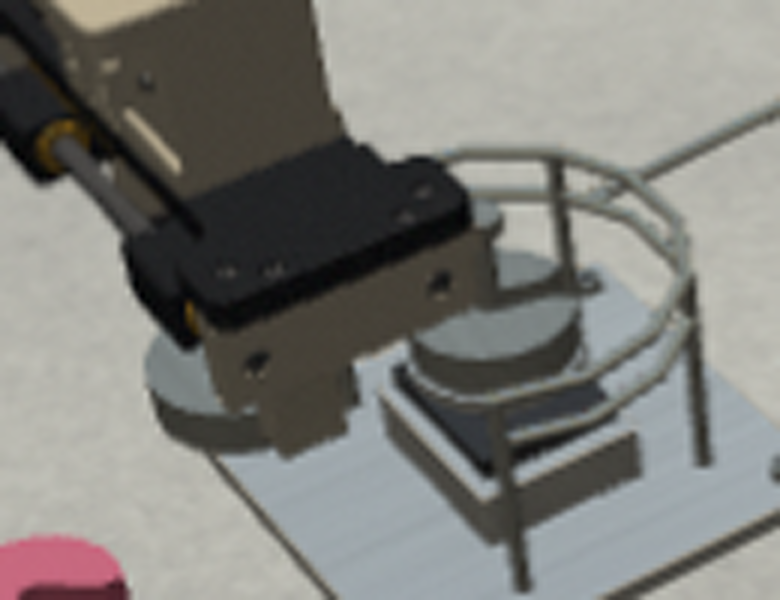

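The disc sits level in front of the guard, at crop (230,390). The stem head is at (488,215), and the fingers are clear of the guard wires. Now I'll slide it in.

Emit:
arm_command(commands=[0,0,0,-0.021,-0.001,0.001,0.5,0,0,0,-0.021,-0.001,0.001,0.5,0,0,0,-0.021,0,0.001,0.5,0,0,0,-0.021,0,0.001,0.5,0,0,0,-0.021,0,0,0.5,0,0,0,-0.021,0,0,0.5,0,0,0,-0.021,0,0,0.5,0,0,0,0,0,0,0.5,0,0,0,0,0,0,0.5,0,0,0,0,0,0,0.5])

```text
t: 7.6
position: [0.5096, 0.156, 0.0965]
ee_rot: [-180.0, -0.0, 173.4]
contact_force: [-0.0, -0.2, -3.3]
width: 0.628
finger_force: 30.0
```

```bash
cat >> h.py <<'E'
def rel(S=(.550,.1513),yaw=-6.6):
    q=get_state();a=np.radians(yaw);u=np.array([np.cos(a),np.sin(a)]);v=np.array([-u[1],u[0]])
    d=np.array(q['position'][:2])-S;f=np.array(q['contact_force'])
    print('t',round(q['t'],2),'along,lat mm',np.round([d@u*1e3,d@v*1e3],2),'z',round(q['position'][2],4),'yaw',np.round(q['ee_rot'],2),'F along,lat,z',np.round([f[:2]@u,f[:2]@v,f[2]],2),'tq',np.round(q['torque'],2),'w',round(q['width'],3))
E
python3 -c "
from h import *
rel()
s=optics.snapshot('side');t=optics.snapshot('top');cv2.imwrite('pics/s5.png',s[:,:,::-1]);cv2.imwrite('pics/t5.png',t[:,:,::-1])
cv2.imwrite('pics/c6.png',np.hstack([crop(s,195,135,100,100,4),crop(t,185,195,100,100,4)])[:,:,::-1]);rel()"
```

```text
t 7.6 along,lat mm [-4.063e+01  4.000e-02] z 0.0965 yaw [-1.7998e+02 -3.0000e-02  1.7335e+02] F along,lat,z [-0.   -0.18 -3.32] tq [ 0.03 -0.12  0.  ] w 0.628
t 7.7 along,lat mm [-40.7    0.17] z 0.0967 yaw [-1.8000e+02 -1.0000e-02  1.7338e+02] F along,lat,z [-0.68  0.05 -3.44] tq [-0.04 -0.23  0.04] w 0.629
```

View pics/c6.png

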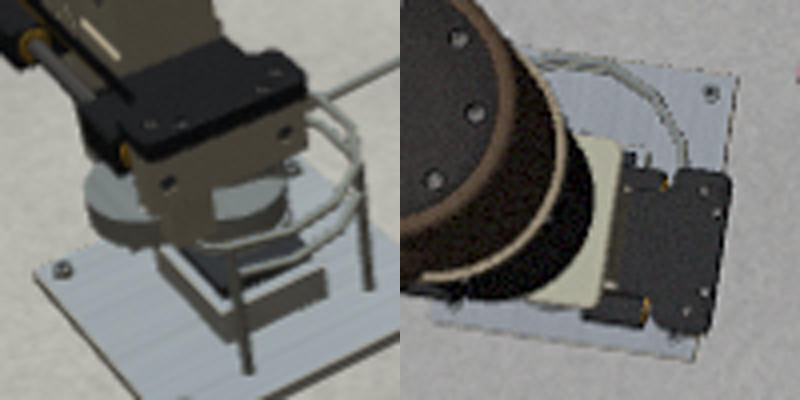

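The disc is above the pan in the guard's opening (side crop (185,200)) and the gripper now hides the stem, so I go on by feel.

Emit:
arm_command(commands=[0,0,0,-0.007,0,0,0.5,0,0,0,-0.007,0,0,0.5,0,0,0,-0.007,0,0,0.5,0,0,0,-0.007,0,0,0.5,0,0,0,-0.007,0,0,0.5,0,0,0,-0.007,0,0,0.5,0,0,0,0,0,0,0.5,0,0,0,0,0,0,0.5])

```text
t: 8.37
position: [0.5225, 0.1547, 0.0966]
ee_rot: [-180.0, -0.0, 173.4]
contact_force: [-0.6, 0.6, -4.0]
width: 0.634
finger_force: 30.0
```

```bash
python3 -c "
from h import *
rel()"
```

```text
t 8.37 along,lat mm [-27.73   0.18] z 0.0966 yaw [-1.7999e+02 -1.0000e-02  1.7336e+02] F along,lat,z [-0.63  0.5  -3.98] tq [ 0.   -0.14  0.02] w 0.634
```

Emit:
arm_command(commands=[0,0,0,-0.005,0,0,0.5,0,0,0,-0.005,0,0,0.5,0,0,0,-0.005,0,0,0.5,0,0,0,-0.005,0,0,0.5,0,0,0,0,0,0,0.5,0,0,0,0,0,0,0.5])

```text
t: 8.87
position: [0.5284, 0.154, 0.0967]
ee_rot: [-180.0, -0.0, 173.4]
contact_force: [0.4, -0.3, -3.1]
width: 0.629
finger_force: 30.0
```

```bash
python3 -c "
from h import *
rel()"
```

```text
t 8.87 along,lat mm [-21.74   0.2 ] z 0.0967 yaw [-180.     -0.    173.37] F along,lat,z [ 0.47 -0.24 -3.14] tq [ 0.   -0.18  0.03] w 0.629
```

Emit:
arm_command(commands=[0,0,0,-0.005,0,0,0.5,0,0,0,-0.005,0,0,0.5,0,0,0,-0.005,0,0,0.5,0,0,0,-0.005,0,0,0.5,0,0,0,0,0,0,0.5,0,0,0,0,0,0,0.5])

```text
t: 9.37
position: [0.5344, 0.1533, 0.0966]
ee_rot: [-180.0, -0.0, 173.4]
contact_force: [-0.4, -0.5, -2.8]
width: 0.634
finger_force: 30.0
```

```bash
python3 -c "
from h import *
rel()"
```

```text
t 9.37 along,lat mm [-15.73   0.2 ] z 0.0966 yaw [-180.     -0.    173.36] F along,lat,z [-0.38 -0.54 -2.83] tq [ 0.01 -0.14  0.05] w 0.634
```

Emit:
arm_command(commands=[0,0,0,-0.005,0,0,0.5,0,0,0,-0.005,0,0,0.5,0,0,0,-0.005,0,0,0.5,0,0,0,-0.005,0,0,0.5,0,0,0,-0.005,0,0,0.5,0,0,0,-0.005,0,0,0.5,0,0,0,0,0,0,0.5,0,0,0,0,0,0,0.5])

```text
t: 10.03
position: [0.5433, 0.1523, 0.0967]
ee_rot: [-180.0, -0.0, 173.4]
contact_force: [-0.1, 0.6, -2.9]
width: 0.633
finger_force: 30.0
```

```bash
python3 -c "
from h import *
rel()"
```

```text
t 10.03 along,lat mm [-6.77  0.2 ] z 0.0967 yaw [-1.8000e+02 -1.0000e-02  1.7336e+02] F along,lat,z [-0.14  0.63 -2.87] tq [ 0.06 -0.21  0.05] w 0.633
```

Emit:
arm_command(commands=[0,0,0,-0.004,0,0,0.5,0,0,0,-0.004,0,0,0.5,0,0,0,-0.004,0,0,0.5,0,0,0,-0.004,0,0,0.5,0,0,0,0,0,0,0.5,0,0,0,0,0,0,0.5])

```text
t: 10.53
position: [0.5481, 0.1518, 0.0967]
ee_rot: [-180.0, -0.0, 173.4]
contact_force: [0.0, 0.2, -2.9]
width: 0.636
finger_force: 30.0
```

```bash
python3 -c "
from h import *
rel()"
```

```text
t 10.53 along,lat mm [-1.97  0.24] z 0.0967 yaw [-180.     -0.    173.37] F along,lat,z [-0.01  0.24 -2.86] tq [ 0.04 -0.21  0.01] w 0.636
```

Emit:
arm_command(commands=[0,0,0,-0.002,0,0,0.5,0,0,0,-0.002,0,0,0.5,0,0,0,-0.002,0,0,0.5,0,0,0,0,0,0,0.5,0,0,0,0,0,0,0.5])

```text
t: 10.95
position: [0.5499, 0.1516, 0.0967]
ee_rot: [-180.0, 0.0, 173.4]
contact_force: [0.1, -0.8, -3.3]
width: 0.633
finger_force: 30.0
```

```bash
python3 -c "
from h import *
rel()"
```

```text
t 10.95 along,lat mm [-0.17  0.26] z 0.0967 yaw [-180.      0.    173.37] F along,lat,z [ 0.17 -0.82 -3.25] tq [ 0.04 -0.17 -0.05] w 0.633
```

Emit:
arm_command(commands=[0,0,0,-0.002,0,0,0.5,0,0,0,-0.002,0,0,0.5,0,0,0,0,0,0,0.5,0,0,0,0,0,0,0.5])

```text
t: 11.28
position: [0.5511, 0.1515, 0.0967]
ee_rot: [180.0, 0.0, 173.4]
contact_force: [-0.4, 0.5, -3.7]
width: 0.632
finger_force: 30.0
```

```bash
python3 -c "
from h import *
rel()"
```

```text
t 11.28 along,lat mm [1.04 0.28] z 0.0967 yaw [180.     0.   173.37] F along,lat,z [-0.5   0.5  -3.67] tq [-0.02 -0.22 -0.04] w 0.632
```

Emit:
arm_command(commands=[0,0,0,-0.002,0,0,0.5,0,0,0,-0.002,0,0,0.5,0,0,0,0,0,0,0.5,0,0,0,0,0,0,0.5])

```text
t: 11.62
position: [0.5522, 0.1513, 0.0967]
ee_rot: [-180.0, -0.0, 173.4]
contact_force: [-0.7, -0.1, -3.1]
width: 0.633
finger_force: 30.0
```

```bash
python3 -c "
from h import *
rel()"
```

```text
t 11.62 along,lat mm [2.23 0.24] z 0.0967 yaw [-180.     -0.    173.37] F along,lat,z [-0.64 -0.2  -3.08] tq [ 0.02 -0.22 -0.  ] w 0.633
```

Emit:
arm_command(commands=[0,0,0,-0.002,0,0,0.5,0,0,0,-0.001,0,0,0.5,0,0,0,0,0,0,0.5,0,0,0,0,0,0,0.5])

```text
t: 11.95
position: [0.5528, 0.1511, 0.0966]
ee_rot: [-180.0, -0.0, 173.4]
contact_force: [-2.1, 1.3, -2.3]
width: 0.636
finger_force: 30.0
```

```bash
python3 -c "
from h import *
rel()"
```

```text
t 11.95 along,lat mm [2.78 0.14] z 0.0966 yaw [-1.7999e+02 -3.0000e-02  1.7337e+02] F along,lat,z [-2.27  1.08 -2.26] tq [0.23 0.72 0.02] w 0.636
```

Emit:
arm_command(commands=[0,0,0,-0.001,0,0,0.5,0,0,0,-0.001,0,0,0.5,0,0,0,0,0,0,0.5,0,0,0,0,0,0,0.5])

```text
t: 12.28
position: [0.5532, 0.151, 0.0965]
ee_rot: [-180.0, -0.1, 173.4]
contact_force: [-4.2, 1.1, -1.0]
width: 0.636
finger_force: 30.0
```

```bash
python3 -c "
from h import *
rel()"
```

```text
t 12.28 along,lat mm [3.17 0.1 ] z 0.0965 yaw [-1.7998e+02 -5.0000e-02  1.7337e+02] F along,lat,z [-4.28  0.6  -1.05] tq [0.54 1.71 0.05] w 0.636
```

Emit:
arm_command(commands=[0,0,0,-0.001,0,0,0.5,0,0,0,-0.001,0,0,0.5,0,0,0,-0.001,0,0,0.5,0,0,0,0,0,0,0.5,0,0,0,0,0,0,0.5])

```text
t: 12.7
position: [0.5535, 0.1509, 0.0965]
ee_rot: [-180.0, -0.1, 173.4]
contact_force: [-7.4, 1.6, 0.3]
width: 0.634
finger_force: 30.0
```

```bash
python3 -c "
from h import *
rel()"
```

```text
t 12.7 along,lat mm [3.52 0.01] z 0.0965 yaw [-1.7997e+02 -1.0000e-01  1.7336e+02] F along,lat,z [-7.51  0.76  0.29] tq [ 0.8   2.62 -0.01] w 0.634
```

Emit:
arm_command(commands=[0,0,0,-0.0005,0,0,0.5,0,0,0,0,0,0,0.5,0,0,0,0,0,0,0.5,0,0,0,0,0,0,0.5,0,0,0,0,0,0,0.5,0,0,0,0,0,0,0.5,0,0,0,0,0,0,0.5,0,0,0,0,0,0,0.5,0,0,0,0,0,0,0.5])

```text
t: 13.45
position: [0.5536, 0.1509, 0.0965]
ee_rot: [-180.0, -0.1, 173.4]
contact_force: [-7.3, 2.0, 0.5]
width: 0.633
finger_force: 30.0
```

```bash
python3 -c "
from h import *
rel()"
```

```text
t 13.45 along,lat mm [3.6  0.02] z 0.0965 yaw [-1.7997e+02 -1.1000e-01  1.7336e+02] F along,lat,z [-7.52  1.18  0.47] tq [ 0.87  2.73 -0.02] w 0.633
```

Emit:
arm_command(commands=[0,0,0,-0.0007,0,0,0.5,0,0,0,0,0,0,0.5,0,0,0,0,0,0,0.5,0,0,0,0,0,0,0.5,0,0,0,0,0,0,0.5,0,0,0,0,0,0,0.5,0,0,0,0,0,0,0.5,0,0,0,0,0,0,0.5,0,0,0,0,0,0,0.5])

```text
t: 14.2
position: [0.5537, 0.1508, 0.0965]
ee_rot: [-180.0, -0.1, 173.4]
contact_force: [-7.5, 2.7, 2.6]
width: 0.634
finger_force: 30.0
```

```bash
python3 -c "
from h import *
rel()"
```

```text
t 14.2 along,lat mm [ 3.69 -0.04] z 0.0965 yaw [-1.7996e+02 -1.2000e-01  1.7336e+02] F along,lat,z [-7.76  1.86  2.64] tq [0.95 2.92 0.02] w 0.634
```

Pressed home at about 8 N for more than 0.5 s. I'll back off, and meanwhile refine the lower disc's slot angle from the first picture.

Emit:
arm_command(commands=[0,0,0,0.002,0,0,0.5,0,0,0,0.002,0,0,0.5,0,0,0,0.002,0,0,0.5,0,0,0,0.002,0,0,0.5,0,0,0,0,0,0,0.5,0,0,0,0,0,0,0.5,0,0,0,0,0,0,0.5])

```text
t: 14.78
position: [0.5527, 0.1512, 0.0967]
ee_rot: [-180.0, 0.0, 173.4]
contact_force: [-1.0, -0.7, -2.6]
width: 0.63
finger_force: 30.0
```

```bash
python3 - <<'E'
from h import *
rel()
def mid(n,im,c,ang,z,rs,lv,sgn=1):
    g=cv2.cvtColor(im,cv2.COLOR_BGR2GRAY).astype(np.float32);a=np.radians(ang);u=np.array([np.cos(a),np.sin(a)]);v=np.array([-u[1],u[0]]);w=np.arange(-.012,.0121,.00025);M=[]
    for r in rs:
        P=np.c_[c+r*u+w[:,None]*v,np.full(len(w),z)];uv=proj(n,P).astype(np.float32);k=cv2.remap(g,uv[:,:1],uv[:,1:],cv2.INTER_LINEAR).ravel()
        i=np.where(k<lv)[0];M.append((w[i[0]],w[i[-1]]) if len(i) else (np.nan,)*2)
    M=np.array(M);p=np.polyfit(rs,M.mean(1),1);print(n,'slot',ang+np.degrees(np.arctan(p[0])),'mid mm',np.round(1e3*M.mean(1),2),'width',np.round(1e3*(M[:,1]-M[:,0]),1), 'edges deg',[round(ang+np.degrees(np.arctan(np.polyfit(rs,M[:,j],1)[0])),1) for j in(0,1)])
s=cv2.imread('pics/side0.png');t=cv2.imread('pics/top0.png');rs=np.arange(.010,.0211,.001)
mid('side',s,np.array([.5510,.1511]),-17,.076,rs,85)
mid('side',s,np.array([.4771,-.2259]),11,.022,rs,75)
mid('top',t,np.array([.4758,-.2265]),11,.022,rs,75)
E
```

```text
t 14.78 along,lat mm [2.69 0.21] z 0.0967 yaw [-1.8000e+02  1.0000e-02  1.7337e+02] F along,lat,z [-0.9  -0.77 -2.6 ] tq [ 0.13  0.59 -0.02] w 0.63
side slot -21.79679896683556 mid mm [1.13 1.   0.88 1.   0.75 0.5  0.5  0.5  0.38 0.38 0.38 0.13] width [ 9.3  9.5  9.3  9.   9.5  9.5  9.5  9.   9.8 10.3 11.3 12.3] edges deg [np.float64(-27.5), np.float64(-16.0)]
side slot 11.250417022238972 mid mm [0.   0.13 0.   0.13 0.   0.13 0.13 0.13 0.13 0.13 0.13 0.  ] width [ 9.   8.8  9.   9.3  9.5  9.3  9.3  9.3  9.3  9.8  9.8 10.5] edges deg [np.float64(8.2), np.float64(14.3)]
top slot 13.352611944114951 mid mm [ 0.    0.    0.13  0.   -0.12  0.13  0.25  0.38  0.5   0.5   0.25  0.25] width [ 9.5  9.5  9.3  9.5  9.3  9.3  9.   9.3  9.5  9.5  9.5 10. ] edges deg [np.float64(12.7), np.float64(14.1)]
```

Emit:
arm_command(commands=[0,0,0,0.0017,0,0,0.5,0,0,-0.063,0,0.0007,0,0.5,0,0,-0.063,0,0.0007,0,0.5,0,0,-0.063,0,0.0007,0,0.5,0,0,-0.063,0,0.0007,0,0.5,0,0,0,0,0,0,0.5,0,0,0,0,0,0,0.5])

```text
t: 15.37
position: [0.5525, 0.1523, 0.0969]
ee_rot: [180.0, 0.1, -164.1]
contact_force: [0.2, -0.1, -3.4]
width: 0.627
finger_force: 30.0
```

```bash
python3 -c "
from h import *
rel()"
```

```text
t 15.37 along,lat mm [2.38 1.28] z 0.0969 yaw [ 1.8000e+02  5.0000e-02 -1.6411e+02] F along,lat,z [ 0.25 -0.09 -3.36] tq [ 0.05 -0.18 -0.02] w 0.627
```

Emit:
arm_command(commands=[0,0,-0.063,0.001,0.0007,0,0.5,0,0,-0.063,0,0.0007,0,0.5,0,0,-0.063,0,0.0007,0,0.5,0,0,-0.063,0,0.0007,0,0.5,0,0,-0.063,0,0.0007,0,0.5,0,0,0,0,0,0,0.5,0,0,0,0,0,0,0.5])

```text
t: 15.95
position: [0.5515, 0.1531, 0.0968]
ee_rot: [-180.0, 0.0, -135.9]
contact_force: [0.6, -0.4, -3.6]
width: 0.632
finger_force: 30.0
```

```bash
python3 -c "
from h import *
rel()
plan(.5507,.1535,.0967,-107.5,5,.5)"
```

```text
t 15.95 along,lat mm [1.3  1.94] z 0.0968 yaw [-1.7999e+02  2.0000e-02 -1.3589e+02] F along,lat,z [ 0.66 -0.28 -3.59] tq [ 0.13 -0.07  0.01] w 0.632
from [0.5515 0.1531 0.0968] [-1.7999e+02  2.0000e-02 -1.3589e+02] F [ 0.62 -0.35 -3.59] t 15.95
-0,0,-0.0631,0.0002,0.0006,0.0001,0.5,
-0,0,-0.0631,0.0001,0.0006,0.0001,0.5,
-0,0,-0.0631,0.0001,0.0006,0.0001,0.5,
-0,0,-0.0631,0,0.0006,0.0001,0.5,
-0,0,-0.0631,-0,0.0006,0.0001,0.5,
```

Forces stay free. I'll finish the turn, then start lowering gently.

Emit:
arm_command(commands=[0,0,-0.063,0,0.0006,0,0.5,0,0,-0.063,0,0.0006,0,0.5,0,0,-0.063,0,0.0006,0,0.5,0,0,-0.063,0,0.0006,0,0.5,0,0,-0.063,0,0.0006,0,0.5,0,0,0,0,0,0,0.5,0,0,0,0,0,0.003,0.5,0,0,0,0,0,0.003,0.5,0,0,0,0,0,0,0.5,0,0,0,0,0,0,0.5])

```text
t: 16.78
position: [0.5505, 0.1534, 0.0948]
ee_rot: [180.0, -0.0, -107.4]
contact_force: [-0.3, -0.1, -3.2]
width: 0.629
finger_force: 30.0
```

```bash
python3 -c "
from h import *
rel()"
```

```text
t 16.78 along,lat mm [0.23 2.18] z 0.0948 yaw [ 1.7999e+02 -1.0000e-02 -1.0738e+02] F along,lat,z [-0.28 -0.14 -3.19] tq [ 0.   -0.06  0.04] w 0.629
```

Emit:
arm_command(commands=[0,0,0,0,0,0.002,0.5,0,0,0,0,0,0.002,0.5,0,0,0,0,0,0.002,0.5,0,0,0,0,0,0,0.5,0,0,0,0,0,0,0.5])

```text
t: 17.2
position: [0.5505, 0.1535, 0.0931]
ee_rot: [180.0, -0.0, -107.3]
contact_force: [-0.1, -0.8, -3.6]
width: 0.635
finger_force: 30.0
```

```bash
python3 -c "
from h import *
rel()"
```

```text
t 17.2 along,lat mm [0.24 2.2 ] z 0.0931 yaw [ 180.     -0.   -107.26] F along,lat,z [ 0.   -0.78 -3.63] tq [ 0.07 -0.06  0.01] w 0.635
```

Emit:
arm_command(commands=[0,0,0,0,0,0.001,0.5,0,0,0,0,0,0.001,0.5,0,0,0,0,0,0,0.5,0,0,0,0,0,0,0.5])

```text
t: 17.53
position: [0.5505, 0.1535, 0.0925]
ee_rot: [180.0, -0.0, -107.2]
contact_force: [0.1, 0.3, -2.4]
width: 0.636
finger_force: 30.0
```

```bash
python3 -c "
from h import *
rel()"
```

```text
t 17.53 along,lat mm [0.26 2.21] z 0.0925 yaw [ 180.     -0.   -107.25] F along,lat,z [ 0.09  0.29 -2.35] tq [ 0.07 -0.08  0.04] w 0.636
```

Emit:
arm_command(commands=[0,0,0,0,0,0.001,0.5,0,0,0,0,0,0.001,0.5,0,0,0,0,0,0,0.5,0,0,0,0,0,0,0.5])

```text
t: 17.87
position: [0.5507, 0.1535, 0.0923]
ee_rot: [-180.0, 0.0, -107.2]
contact_force: [-0.9, 0.3, 0.9]
width: 0.631
finger_force: 30.0
```

```bash
python3 -c "
from h import *
rel()"
```

```text
t 17.87 along,lat mm [0.43 2.28] z 0.0923 yaw [-1.7998e+02  1.0000e-02 -1.0724e+02] F along,lat,z [-0.9   0.15  0.87] tq [ 0.03  0.3  -0.  ] w 0.631
```

Soft touchdown exactly at the expected height. Releasing.

Emit:
arm_command(commands=[0,0,0,0,0,0,0.64,0,0,0,0,0,0,0.65,0,0,0,0,0,0,0.67,0,0,0,0,0,0,0.7,0,0,0,0,0,0,0.72,0,0,0,0,0,0,0.72], force=5)

```text
t: 18.37
position: [0.5506, 0.1535, 0.0919]
ee_rot: [-180.0, 0.0, -107.2]
contact_force: [0.0, -0.5, -0.4]
width: 0.719
finger_force: 0.0
```

```bash
python3 -c "
from h import *
rel()"
```

```text
t 18.37 along,lat mm [0.36 2.28] z 0.0919 yaw [-179.99    0.   -107.25] F along,lat,z [ 0.06 -0.46 -0.36] tq [ 0.08 -0.03 -0.02] w 0.719
```

Emit:
arm_command(commands=[0,0,0,0,0,-0.01,0.72,0,0,0,0,0,-0.02,0.72,0,0,0,0,0,-0.04,0.72,0,0,0,0,0,-0.06,0.72,0,0,0,0,0,-0.08,0.72,0,0,0,0,0,-0.1,0.72,0,0,0,0,0,-0.1,0.72,0,0,0,0,0,-0.1,0.72,0,0,0,-0.1,0,0,0.72,0,0,0,-0.1,0,0,0.72,0,0,0,-0.1,0,0,0.72,0,0,0,-0.1,0,0,0.72,0,0,0,-0.1,0,0,0.72,0,0,0,-0.1,0,0,0.72,0,0,0,-0.1,0,0,0.72,0,0,0,0,0,0,0.72,0,0,0,0,0,0,0.72])

```text
t: 19.78
position: [0.6127, 0.3554, 0.2442]
ee_rot: [180.0, -0.1, -107.2]
contact_force: [-0.2, 0.1, 0.5]
width: 0.719
finger_force: 0.0
```

```bash
python3 -c "
from h import *
rel()
s=optics.snapshot('side');t=optics.snapshot('top');cv2.imwrite('pics/s6.png',s[:,:,::-1]);cv2.imwrite('pics/t6.png',t[:,:,::-1])
cv2.imwrite('pics/c7.png',np.hstack([crop(s,225,150,55,60,7),crop(t,203,210,55,60,7)])[:,:,::-1])"
```

```text
t 19.78 along,lat mm [ 38.81 210.  ] z 0.2442 yaw [ 1.7997e+02 -6.0000e-02 -1.0716e+02] F along,lat,z [-0.2   0.03  0.45] tq [ 0.02 -0.04 -0.  ] w 0.719
```

View pics/c7.png

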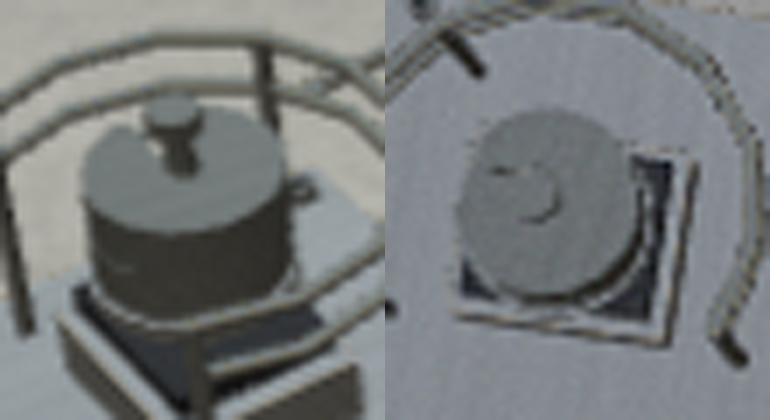

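The added disc lies flat on the lower one around the stem: side crop (180,170), top crop (550,200). Its slot points away behind the head, about 90° from the slot beneath. The robot is clear, so I'm handing in.

```bash
python3 -c "
from workcell import robot
print(robot.close_job())"
```

```text
the job is handed in; nothing more can be done
None
```

The larger grey disc is on the spindle: pressed home at about 8 N for over half a second, turned so its slot lies about 90° (within about 3°) from the lower disc's, set down flat and released, and the job is handed in at about 20 s.

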